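Turn the sample carousel and load the vial

ROBOT

A 6-joint arm with a two-finger parallel gripper is mounted at the origin on a cart in front of the work surface, level with it; the furniture and walls round the work are solid. World frame = base frame: x ahead of the robot, y to its left, z up, the work surface at z = 0. Lengths are in m, angles in rad, forces in N, time in s.
With the tool pointing down it reaches from about 0.3 to 0.75 m from the base axis. Payload 8.5 kg.
Tool frame: the origin (TCP) lies on the centre line of the jaws, within the pads' length; the fingertips stand 19 mm ahead of it and the grasp point (between the pads) is the TCP (robot.nose_length is the distance from the TCP to the fingertips, in m); z points along the fingers, y is the line along which they close (so a half turn about z gives the same grasp; the last joint's range is limited). The gripper opens to 88 mm and grips with 3 to 60 N. Pads are 18 mm wide; open, the fingers measure 123 mm over their backs; the gripper's body (75 mm by 187 mm) begins 45 mm behind the grasp point.
Start: joints at [0.92, 0.381, 1.297, -0, 1.464, -0.215], TCP at [0.232, 0.499, 0.258] pointing down, gripper open.
Joint ranges: [-3.11, 3.11], [-0.89, 2.33], [0.22, 2.48], [-1.42, 4.56], [0.17, 2.85], [-2.88, 2.88]. Speed limits (rad/s): [2.39, 2.39, 3.14, 3.14, 3.14, 3.14].

INTERFACE

Orientations are given as a rotation vector (axis times angle).
In Python, from plant import robot gives the robot as it stands.
- The arm moves only by the tool step_arm, never from a script. Its argument "plan" is a list of rows, each an object with "dp": the shift along the tool's x, y, z in cm, a list of three; "rotation": the turn, a rotation vector about the tool's x, y, z in degrees, a list of three; "grip": the opening, from 0 (shut) to 1 (fully open). In form: [{"dp": [x, y, z], "rotation": [wx, wy, wz], "grip": grip}, ...]. A call has 1 to 20 rows; each row shifts and turns the commanded pose from where the row before left it, along the tool's axes as they then stand; what a row does not reach is not made up. A row lasts 1/10 s, in which the tool goes at most 50 mm and 8.59 degrees, less where a joint would pass 70% of its speed; a pose out of reach is approached as far as the arm can. A call is refused whole if a number of a shift passes 5 or a number of a turn 8.59, either way. A call with a gripper value outside its range is refused whole. The fingers move at their own pace and stop on an object; "grip_force" is the grip in N (left out, the last holds). Time passes only in rows, so rows that do not move let the fingers close. It gives the time, the measured TCP pose, the force, the opening and the grip force at its end, in the units of the state.
- robot.sense(): the state, without advancing time (a new reading comes with each control period).
- robot.snapshot(name): name is "scene" or "top" or "wrist"; returns the picture (480x640x3 uint8, red, green, blue); there is no depth.
- robot.camera_model(name): a dict with "K" (3x3 intrinsics, pixels), "rvec" (rotation vector, rad) and "tvec" (3), from world to camera coordinates, as OpenCV has them. Camera axes: x right, y down, z forward; pixel columns grow to the right and rows downward; lengths in m; the calibration is good to about 2 mm. The wrist camera is an equidistant fisheye: a pixel r from the principal point sees the ray r / f radians off the axis. A picture is of the moment at which its call begins: read the wrist's pose just before it. camera_model takes no time and is no camera call; for the wrist camera it gives the pose at the moment of the call.
- robot.finish_job(): hands the job in; it is judged then, once.
The state is a dict: "time_s": time; "joint_pos": joint angles; "joint_velocities": joint speeds; "joint_efforts": joint torques, N m; "tcp_pos": TCP position; "tcp_rot": TCP orientation; "ft_force": force on the tool from outside, world axes, zero at the start; "ft_torque": the same for the moment, N m; "opening": opening from 0.0 (shut) to 1.0 (fully open); "grasp_force": force on a finger pad.
Only numpy, scipy, OpenCV 4.12 (cv2) and the standard library are available. Lean on these libraries where they do the work, as an engineer would, in place of code of your own. Each camera call takes 0.05 s, during which the arm holds its last target. There are 200 camera calls.

TASK

Turn the sample carousel by its grip bar until its one wide pocket faces the fixed loading pointer. Then stand the capped amber vial (not the taller dropper bottle) upright in that pocket and let go, with the pocket still facing the pointer.

Things in the scene. Friction and masses are not known exactly. Their poses are not given: they have to be found in the camera images.
- vial: Short amber glass vial with a screw cap, 25 mm across, 68 mm tall (glass to 56 mm, cap above), about 30 g, loose, upright on the worktop left or right of the carousel. On the other side stands a bystander, a taller amber dropper bottle with a narrow black bulb (31 mm across, 107 mm tall). Origin: centre of the vial's underside, z up.
- wide_pocket (a point): Centre of the floor of the wide dark grey cup, 18 mm above the worktop; it moves with the turntable. Inside 42 mm, outside 48 mm across, rim 36 mm above the worktop. Three narrow cups (20 mm inside, too small for the vial) of the same height stand at 90 degree steps on the same circle of 68 mm radius. Its x axis points level at the turntable's axis, z up.
- grip_bar (a point): On the turntable's vertical axis, 56 mm above the worktop, in the grip bar: 50 mm long along this point's x, 12 mm thick along y, from 32 to 70 mm up. Its -x points at the wide pocket. The plate is 196 mm across, top 16 mm up. It turns against 0.08 N m friction and stays where left; it starts 0.5 to 1.3 rad counter-clockwise (from above) of the loading position; stops 1.6 rad either side of that.
- loading_point (a point): Fixed point to which the wide pocket's floor centre must be brought: 68 mm from the turntable's axis, 18 mm above the worktop; its x points level at that axis. The mark seen is a fixed aluminium block with a cone pointing at the turntable's rim, on the side toward the robot; its centre is 61 mm out along this point's -x, its top 22 mm up. The foot is fixed.
Not all that is in view belongs to the job. There is more than one size of the vial; the one meant has the size given above.

How it is judged:
By the outcome, as a careful person would: the job done as asked, in the order asked, and still so for the second after the job is handed in, with the robot touching nothing.
It also fails if it takes over 54 s, if anything falls off the work surface, if the arm or the gripper's body presses on something with over 40 N, if the wrist force passes 120 N, or if a joint passes its speed limit or range.

## Working session

There is one attempt and no reset: what is moved stays moved. The work goes in short steps, Python scripts to look and compute and a tool call to move; the robot and the scene stay as the last step left them, time stands still between calls to the robot, and variables do not carry over. Pictures are saved under pics/ and viewed, at most 10 in all, crops included, and the job is handed in when it is done.

Besides the shell and the picture viewer there is one more tool, called after ">>>" as name(argument=value, ...), one argument or row to a line, values as JSON. step_arm: Moves the arm, as the interface text tells. Its arguments: {"type":"object","properties":{"plan":{"type":"array","items":{"type":"object","properties":{"dp":{"type":"array","items":{"type":"number"}},"rotation":{"type":"array","items":{"type":"number"}},"grip":{"type":"number"}}}},"grip_force":{"type":"number"}},"required":["plan"]}

```bash
mkdir -p pics; python3 - <<'E'
from plant import robot
import cv2,numpy as np
for n in("scene","top"):
    im=robot.snapshot(n); cv2.imwrite(f"pics/{n}0.png",im[:,:,::-1])
    m=robot.camera_model(n); R=cv2.Rodrigues(np.array(m["rvec"]))[0]
    print(n,np.round(m["K"],1).tolist(),np.round(-R.T@np.array(m["tvec"]).ravel(),3),np.round(R,2).tolist())
print(robot.sense()["tcp_rot"],robot.nose_length)
E
```

```text
scene [[449.6, 0.0, 325.6], [0.0, 449.6, 232.2], [0.0, 0.0, 1.0]] [ 0.172 -0.55   0.649] [[0.89, -0.46, 0.01], [-0.31, -0.61, -0.73], [0.34, 0.64, -0.69]]
top [[599.5, 0.0, 330.4], [0.0, 599.5, 235.6], [0.0, 0.0, 1.0]] [0.331 0.012 1.127] [[0.01, -1.0, 0.03], [-0.99, -0.01, -0.14], [0.14, -0.03, -0.99]]
[-6.79049702e-01 -3.06677633e+00  1.83644569e-03] 0.019
```

View pics/top0.png

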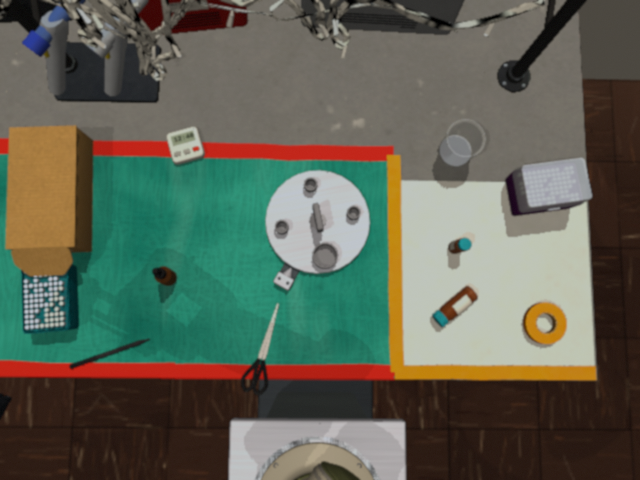

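View pics/scene0.png

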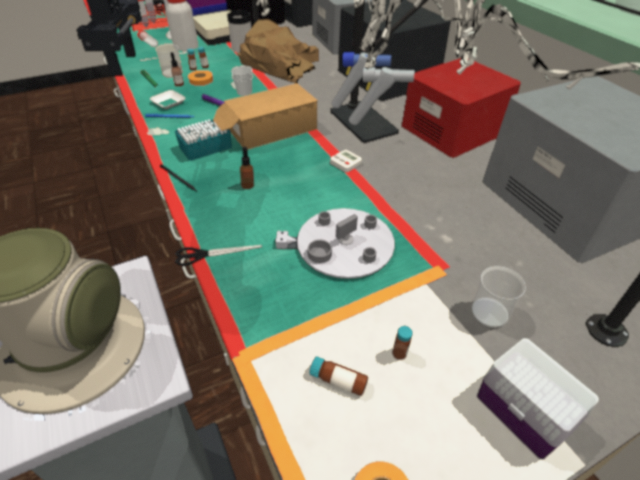

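The top view shows the carousel at about (318,222), with the wide cup at (325,257) and the pointer block at (285,280). The dropper bottle is at (165,275). There are two teal-capped vials: a small upright one at (460,245) and a larger labelled one lying at (455,306). The upright small one fits the description. I'll check its size and confirm it in a crop.

```bash
cat > h.py <<'E'
import cv2,numpy as np
from plant import robot
def ray(m,uv):
    K=np.array(m["K"]);R=cv2.Rodrigues(np.array(m["rvec"]))[0];t=np.array(m["tvec"]).ravel()
    d=np.array(m["dist"]) if "dist" in m else None
    v=np.linalg.solve(K,[uv[0],uv[1],1]); return -R.T@t,R.T@v
def fray(m,uv):
    K=np.array(m["K"]);R=cv2.Rodrigues(np.array(m["rvec"]))[0];t=np.array(m["tvec"]).ravel()
    x=(uv[0]-K[0,2])/K[0,0];y=(uv[1]-K[1,2])/K[1,1];th=np.hypot(x,y);s=np.sin(th)/max(th,1e-9)
    return -R.T@t,R.T@np.array([x*s,y*s,np.cos(th)])
def at(m,uv,z,f=ray):
    c,d=f(m,uv); return c+d*(z-c[2])/d[2]
def proj(m,p):
    return cv2.projectPoints(np.array([p],float),np.array(m["rvec"],float),np.array(m["tvec"],float),np.array(m["K"]),None)[0].ravel()
E
python3 - <<'E'
from h import *
a=cv2.imread("pics/top0.png");b=cv2.imread("pics/scene0.png")
A=cv2.resize(a[160:300,255:385],None,fx=4,fy=4,interpolation=cv2.INTER_CUBIC)[:560]
B=cv2.resize(a[225:335,425:485],None,fx=4,fy=4,interpolation=cv2.INTER_CUBIC)
P=np.zeros((560,760,3),np.uint8);P[:560,:520]=A;P[:440,520:]=B
cv2.imwrite("pics/crop1.png",P)
m=robot.camera_model("top");s=robot.camera_model("scene")
for n,u,z in[("plate",(318,222),.016),("bar",(318,217),.07),("wide rim",(325,257),.036),("block",(285,280),.022),("vialtop",(463.5,243.5),.068),("dropper",(165,277),.0)]:
    p=at(m,u,z);print(n,p.round(3),"scene px",proj(s,p).round(0))
# lying vial length at z .015
print(np.linalg.norm(at(m,(472,291),.015)-at(m,(436,323),.015)))
p=at(s,(401,357),0);q=p;print("vial base (scene)",p.round(3)); 
for z in(.056,.068,.09):print(z,proj(s,[p[0],p[1],z]).round(0))
E
```

```text
plate [0.513 0.004 0.016] scene px [345. 240.]
bar [0.513 0.004 0.07 ] scene px [346. 220.]
wide rim [ 0.445 -0.01   0.036] scene px [318. 249.]
block [0.403 0.063 0.022] scene px [283. 237.]
vialtop [ 0.469 -0.257  0.068] scene px [405. 332.]
dropper [0.408 0.288 0.   ] scene px [247. 184.]
0.09072940001413511
vial base (scene) [ 0.47  -0.261  0.   ]
0.056 [406. 338.]
0.068 [407. 333.]
0.09 [409. 325.]
```

View pics/crop1.png

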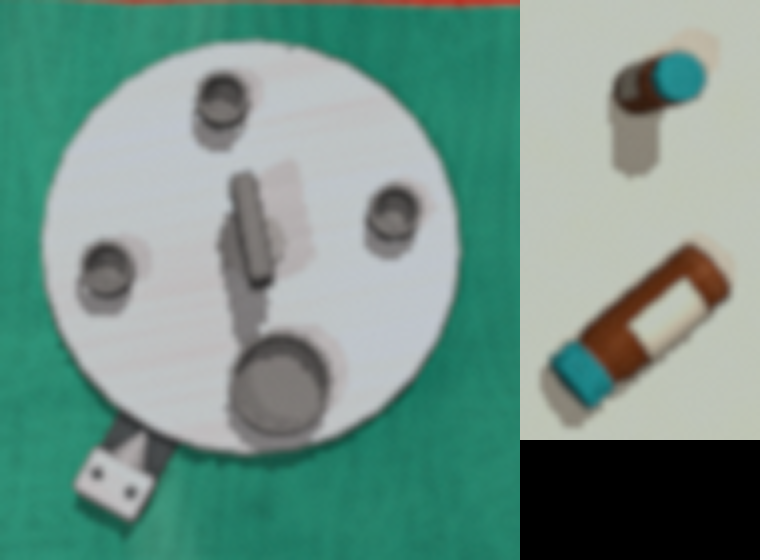

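The crop confirms it. The upright vial (cap at 465,244) measures about 68 mm tall, while the lying labelled one is about 90 mm and belongs to another size. Next I'll work out the geometry and the first move.

```bash
cat >> h.py <<'E'
from scipy.spatial.transform import Rotation as Ro
def yaw(v): return np.degrees(np.arctan2(v[1],v[0]))
def go(p,yw):
    s=robot.sense();R=Ro.from_rotvec(s["tcp_rot"]);y0=yaw(R.as_matrix()[:,0])
    c,sn=np.cos(np.radians(yw)),np.sin(np.radians(yw))
    T=Ro.from_matrix(np.array([[c,sn,0],[sn,-c,0],[0,0,-1]]))
    print("t",s["time_s"],"pos",np.round(s["tcp_pos"],4),"yaw",round(y0,1),"rot(tool,deg)",np.degrees((R.inv()*T).as_rotvec()).round(2),
     "dp after rot(cm)",(T.inv().apply(np.array(p)-s["tcp_pos"])*100).round(2),"dp before rot",(R.inv().apply(np.array(p)-s["tcp_pos"])*100).round(2))
E
python3 - <<'E'
from h import *
m=robot.camera_model("top")
c=lambda x,y:(255+x/4-.4,160+y/4-.4)
C=at(m,c(251,248.5),.016);bt=at(m,c(252,230),.07);print("centre",C.round(4),bt.round(4))
for n,q,z in[("wide",(280,383),.036),("left",(107,268),.036),("far",(221,98),.036),("right",(393,212),.036),("bar1",(241,177),.07),("bar2",(262,283),.07),("block",(115,487),.022)]:
    p=at(m,c(*q),z);d=p-C;print(n,p.round(4),"r",np.hypot(*d[:2]).round(4),"ang",yaw(d).round(1))
v=at(m,(464.6,243.8),.068);print("vial",v.round(4))
print("barang",yaw(at(m,c(262,283),.07)-at(m,c(241,177),.07)))
go([C[0],C[1],.15],192)
E
```

```text
centre [0.5137 0.0049 0.016 ] [0.5133 0.0049 0.07  ]
wide [ 0.4483 -0.0089  0.036 ] r 0.0669 ang -168.0
left [0.5005 0.0711 0.036 ] r 0.0675 ang 101.3
far [0.5811 0.0198 0.036 ] r 0.069 ang 12.5
right [ 0.5284 -0.0605  0.036 ] r 0.067 ang -77.3
bar1 [0.5373 0.0101 0.07  ] r 0.0241 ang 12.5
bar2 [4.894e-01 2.000e-04 7.000e-02] r 0.0248 ang -169.0
block [0.4008 0.0661 0.022 ] r 0.1284 ang 151.5
vial [ 0.4687 -0.2593  0.068 ]
barang -168.27851059563542
t 0.1 pos [0.232  0.4984 0.2572] yaw 155.0 rot(tool,deg) [ -0.06  -0.04 -36.97] dp after rot(cm) [-17.29 -54.13  10.72] dp before rot [-46.37 -32.83  10.75]
```

>>> step_arm(
  plan=[
    {"dp": [0,0,0],"rotation": [0,0,-7.4],"grip": 0.5},
    {"dp": [0,0,0],"rotation": [0,0,-7.4],"grip": 0.5},
    {"dp": [0,0,0],"rotation": [0,0,-7.4],"grip": 0.5},
    {"dp": [0,0,0],"rotation": [0,0,-7.4],"grip": 0.5},
    {"dp": [0,0,0],"rotation": [0,0,-7.4],"grip": 0.5},
    {"dp": [-1.25,-3.9,0.5],"rotation": [0,0,0],"grip": 0.5},
    {"dp": [-1.25,-3.9,0.5],"rotation": [0,0,0],"grip": 0.5},
    {"dp": [-1.25,-3.9,0.5],"rotation": [0,0,0],"grip": 0.5},
    {"dp": [-1.25,-3.9,0.5],"rotation": [0,0,0],"grip": 0.5},
    {"dp": [-1.25,-3.9,0.5],"rotation": [0,0,0],"grip": 0.5},
    {"dp": [-1.25,-3.9,0.5],"rotation": [0,0,0],"grip": 0.5},
    {"dp": [-1.25,-3.9,0.5],"rotation": [0,0,0],"grip": 0.5},
    {"dp": [-1.25,-3.9,0.5],"rotation": [0,0,0],"grip": 0.5},
    {"dp": [-1.25,-3.9,0.5],"rotation": [0,0,0],"grip": 0.5},
    {"dp": [-1.25,-3.9,0.5],"rotation": [0,0,0],"grip": 0.5},
    {"dp": [-1.25,-3.9,0.5],"rotation": [0,0,0],"grip": 0.5},
    {"dp": [-1.25,-3.9,0.5],"rotation": [0,0,0],"grip": 0.5},
    {"dp": [-1.25,-3.9,0.5],"rotation": [0,0,0],"grip": 0.5},
    {"dp": [-1.05,-3.4,0.5],"rotation": [0,0,0],"grip": 0.5},
    {"dp": [0,0,0],"rotation": [0,0,0],"grip": 0.5},
  ],
)

```text
time_s: 2.1
tcp_pos: [0.5154, 0.0023, 0.1866]
tcp_rot: [0.323, -3.124, 0.0]
ft_force: [0.4, 0.9, -0.2]
opening: 0.499
grasp_force: 0.0
```

```bash
python3 - <<'E'
from h import *
go([.514,.005,.058],192)
m=robot.camera_model("wrist");im=robot.snapshot("wrist");cv2.imwrite("pics/w1.png",im[:,:,::-1])
np.save("w1.npy",m,allow_pickle=True);print(m)
E
```

```text
t 2.1 pos [0.5154 0.0023 0.1866] yaw -168.2 rot(tool,deg) [-0.01 -0.06 -0.2 ] dp after rot(cm) [ 0.09  0.29 12.86] dp before rot [ 0.07  0.29 12.86]
{'K': array([[371.64829954,   0.        , 323.85432604],
       [  0.        , 371.64829954, 236.15106468],
       [  0.        ,   0.        ,   1.        ]]), 'rvec': array([-1.86106844, -2.28906558, -0.31852654]), 'tvec': array([ 0.10251189, -0.50379075,  0.18169303])}
```

View pics/w1.png

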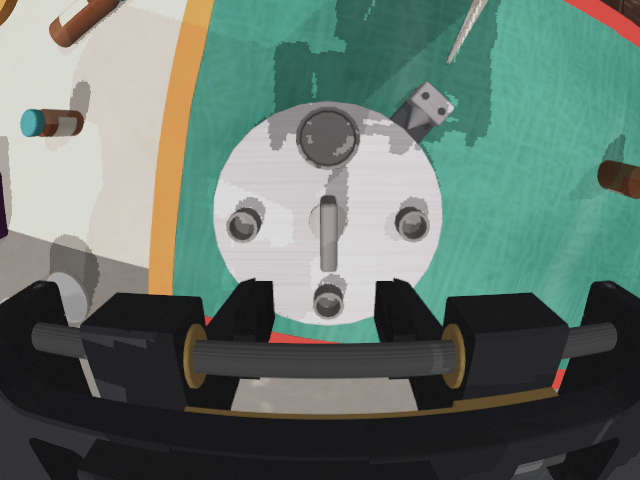

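The wrist view shows the wide cup at (328,138), the bar top at (329,198–270) and cup rims at (243,225), (412,223) and (328,301). The block top is at (429,104) and the vial cap is at (33,123). I'll compute positions from these.

```bash
python3 - <<'E'
from h import *
m=np.load("w1.npy",allow_pickle=True).item()
P={n:at(m,q,z,fray) for n,q,z in[("wide",(328,138),.036),("left",(412.5,223),.036),("far",(328,301),.036),("right",(244,224.5),.036),("bar1",(328.5,270),.07),("bar2",(328.5,198),.07),("block",(429,104.5),.022),("vialcap",(32,123),.068)]}
C=(P["left"]+P["right"])/2;C2=(P["wide"]+P["far"])/2;print("C",C,C2,(P["bar1"]+P["bar2"])/2);C=(C+C2)/2
for n,p in P.items(): print(n,p.round(4),np.hypot(*(p-C)[:2]).round(4),yaw(p-C).round(1))
print("bar",yaw(P["bar2"]-P["bar1"]),"LR",yaw(P["right"]-P["left"])-90,"wide-far",yaw(P["wide"]-P["far"]))
go([*C[:2],.058],192)
E
```

```text
C [0.51304568 0.00581957 0.036     ] [0.51335506 0.00559811 0.036     ] [0.51269229 0.00539216 0.07      ]
wide [ 0.4495 -0.0079  0.036 ] 0.0651 -167.9
left [0.499 0.07  0.036] 0.0658 102.4
far [0.5772 0.0191 0.036 ] 0.0653 11.8
right [ 0.5271 -0.0583  0.036 ] 0.0655 -77.8
bar1 [0.5375 0.0107 0.07  ] 0.0248 11.5
bar2 [4.879e-01 1.000e-04 7.000e-02] 0.026 -167.6
block [0.4051 0.0643 0.022 ] 0.123 151.5
vialcap [ 0.4694 -0.2501  0.068 ] 0.2595 -99.7
bar -168.03155323885676 LR -167.68167383166968 wide-far -168.066595802256
t 2.15 pos [0.5144 0.0042 0.1869] yaw -168.1 rot(tool,deg) [ 0.04 -0.08 -0.13] dp after rot(cm) [ 0.09  0.17 12.89] dp before rot [ 0.07  0.16 12.89]
```

>>> step_arm(
  plan=[
    {"dp": [0.05,0.15,2.5],"rotation": [0,0,0],"grip": 0.5},
    {"dp": [0,0,2.5],"rotation": [0,0,0],"grip": 0.5},
    {"dp": [0,0,2.5],"rotation": [0,0,0],"grip": 0.5},
    {"dp": [0,0,2],"rotation": [0,0,0],"grip": 0.5},
    {"dp": [0,0,2],"rotation": [0,0,0],"grip": 0.4},
    {"dp": [0,0,1.4],"rotation": [0,0,0],"grip": 0.3},
    {"dp": [0,0,0],"rotation": [0,0,0],"grip": 0.2},
    {"dp": [0,0,0],"rotation": [0,0,0],"grip": 0.05},
    {"dp": [0,0,0],"rotation": [0,0,0],"grip": 0.05},
    {"dp": [0,0,0],"rotation": [0,0,0],"grip": 0.05},
    {"dp": [0,0,0],"rotation": [0,0,0],"grip": 0.05},
    {"dp": [0,0,0],"rotation": [0,0,0],"grip": 0.05},
  ],
  grip_force=30,
)

```text
time_s: 3.35
tcp_pos: [0.5134, 0.0052, 0.0589]
tcp_rot: [0.33, -3.124, 0.006]
ft_force: [0.9, -16.0, -13.6]
opening: 0.135
grasp_force: 30.0
```

>>> step_arm(
  plan=[
    {"dp": [0,0,0],"rotation": [0,0,4],"grip": 0.05},
    {"dp": [0,0,0],"rotation": [0,0,4],"grip": 0.05},
    {"dp": [0,0,0],"rotation": [0,0,4],"grip": 0.05},
    {"dp": [0,0,0],"rotation": [0,0,4],"grip": 0.05},
    {"dp": [0,0,0],"rotation": [0,0,4],"grip": 0.05},
    {"dp": [0,0,0],"rotation": [0,0,4],"grip": 0.05},
    {"dp": [0,0,0],"rotation": [0,0,4],"grip": 0.05},
    {"dp": [0,0,0],"rotation": [0,0,4],"grip": 0.05},
    {"dp": [0,0,0],"rotation": [0,0,4],"grip": 0.05},
    {"dp": [0,0,0],"rotation": [0,0,4.5],"grip": 0.05},
    {"dp": [0,0,0],"rotation": [0,0,0],"grip": 0.05},
    {"dp": [0,0,0],"rotation": [0,0,0],"grip": 0.05},
    {"dp": [0,0,0],"rotation": [0,0,0],"grip": 0.05},
  ],
)

```text
time_s: 4.65
tcp_pos: [0.5136, 0.0068, 0.0589]
tcp_rot: [0.772, 3.044, -0.001]
ft_force: [4.5, -4.6, -13.5]
opening: 0.133
grasp_force: 30.0
```

```bash
python3 - <<'E'
from h import *
go([.513,.0055,.058],151.5)
im=robot.snapshot("top")[:,:,::-1];a=cv2.imread("pics/top0.png")
m=robot.camera_model("wrist");w=robot.snapshot("wrist")[:,:,::-1];np.save("w2.npy",m,allow_pickle=True)
cv2.imwrite("pics/t2.png",im);cv2.imwrite("pics/w2.png",w)
W=cv2.resize(w[0:300,180:480],(600,600),interpolation=cv2.INTER_CUBIC);cv2.imwrite("pics/w2c.png",W)
E
```

```text
t 4.65 pos [0.5136 0.0068 0.0589] yaw 151.5 rot(tool,deg) [-0.01  0.07  0.04] dp after rot(cm) [-0.01 -0.15  0.09] dp before rot [-0.01 -0.15  0.09]
```

View pics/w2c.png

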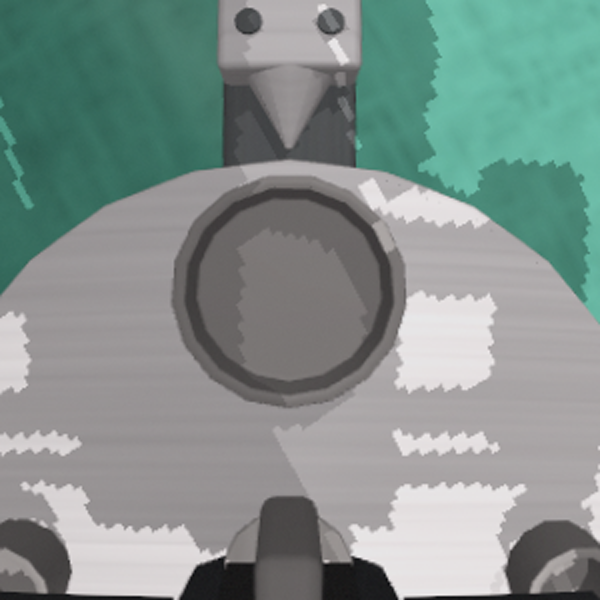

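The cup, cone tip and bar all line up on one column (x≈289), so the wide pocket faces the pointer. Next I'll release and move over the vial.

>>> step_arm(
  plan=[
    {"dp": [0,0,0],"rotation": [0,0,0],"grip": 0.3},
    {"dp": [0,0,0],"rotation": [0,0,0],"grip": 0.45},
    {"dp": [0,0,0],"rotation": [0,0,0],"grip": 0.45},
    {"dp": [0,0,-1.1],"rotation": [0,0,0],"grip": 0.45},
    {"dp": [0,0,-2.5],"rotation": [0,0,0],"grip": 0.45},
    {"dp": [0,0,-2.5],"rotation": [0,0,0],"grip": 0.45},
    {"dp": [0,0,-2.5],"rotation": [0,0,0],"grip": 0.45},
    {"dp": [0,0,-2.5],"rotation": [0,0,0],"grip": 0.45},
    {"dp": [-1.1,-3.2,0],"rotation": [0,0,0],"grip": 0.8},
    {"dp": [-1.1,-3.2,0],"rotation": [0,0,0],"grip": 0.8},
    {"dp": [-1.1,-3.2,0],"rotation": [0,0,0],"grip": 0.8},
    {"dp": [-1.1,-3.2,0],"rotation": [0,0,0],"grip": 0.8},
    {"dp": [-1.1,-3.2,0],"rotation": [0,0,0],"grip": 0.8},
    {"dp": [-1.1,-3.2,0],"rotation": [0,0,0],"grip": 0.8},
    {"dp": [-1.1,-3.2,0],"rotation": [0,0,0],"grip": 0.8},
    {"dp": [-1.0,-3.0,0],"rotation": [0,0,0],"grip": 0.8},
    {"dp": [0,0,0],"rotation": [0,0,0],"grip": 0.8},
    {"dp": [0,0,0],"rotation": [0,0,0],"grip": 0.8},
  ],
)

```text
time_s: 6.55
tcp_pos: [0.4685, -0.2578, 0.1703]
tcp_rot: [0.774, 3.044, 0.0]
ft_force: [0.0, 0.3, 0.4]
opening: 0.798
grasp_force: 0.0
```

```bash
python3 - <<'E'
from h import *
go([.469,-.258,.045],151.5)
m=robot.camera_model("wrist");w=robot.snapshot("wrist")[:,:,::-1];np.save("w3.npy",m,allow_pickle=True)
cv2.imwrite("pics/w3.png",w)
E
```

```text
t 6.55 pos [ 0.4685 -0.2578  0.1703] yaw 151.5 rot(tool,deg) [ 0.01  0.01 -0.03] dp after rot(cm) [-5.000e-02  1.000e-02  1.253e+01] dp before rot [-5.000e-02  1.000e-02  1.253e+01]
```

View pics/w3.png

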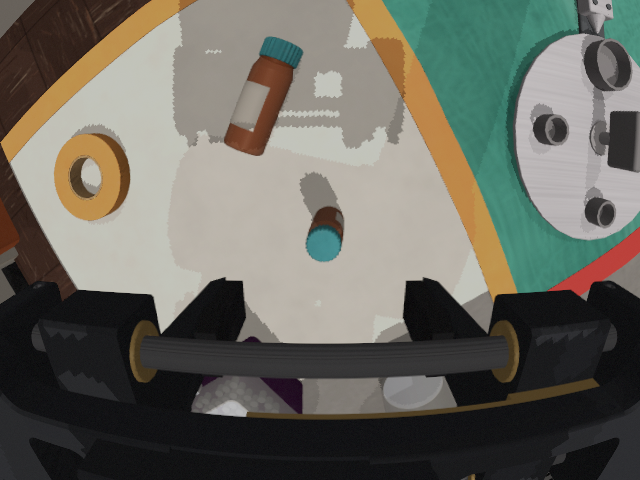

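The vial's cap is at (324,244), centred between the fingers, whose midpoint is at x≈324. I'll compute the remaining offset.

```bash
python3 - <<'E'
from h import *
m=np.load("w3.npy",allow_pickle=True).item()
v=at(m,(324,244),.068,fray);print(v, at(m,(334,212),.0,fray)); go([v[0],v[1],.046],151.5)
# tool-frame camera position and where finger-axis point at z=.068 projects
R=cv2.Rodrigues(m["rvec"])[0];s=robot.sense();T=Ro.from_rotvec(s["tcp_rot"])
print("cam in tool",T.inv().apply(-R.T@m["tvec"]-s["tcp_pos"]))
E
```

```text
[ 0.46857851 -0.25717285  0.068     ] [ 0.46695624 -0.24698993  0.        ]
t 6.6 pos [ 0.4687 -0.2572  0.1703] yaw 151.5 rot(tool,deg) [0.01 0.01 0.03] dp after rot(cm) [ 1.000e-02 -1.000e-02  1.243e+01] dp before rot [ 1.000e-02 -1.000e-02  1.243e+01]
cam in tool [ 7.03906190e-02 -7.62914573e-06 -1.25757411e-01]
```

>>> step_arm(
  plan=[
    {"dp": [0,0,2.5],"rotation": [0,0,0],"grip": 0.8},
    {"dp": [0,0,2.5],"rotation": [0,0,0],"grip": 0.8},
    {"dp": [0,0,2.5],"rotation": [0,0,0],"grip": 0.8},
    {"dp": [0,0,2.5],"rotation": [0,0,0],"grip": 0.8},
    {"dp": [0,0,1.5],"rotation": [0,0,0],"grip": 0.8},
    {"dp": [0,0,0.9],"rotation": [0,0,0],"grip": 0.7},
    {"dp": [0,0,0],"rotation": [0,0,0],"grip": 0.5},
    {"dp": [0,0,0],"rotation": [0,0,0],"grip": 0.4},
    {"dp": [0,0,0],"rotation": [0,0,0],"grip": 0.35},
    {"dp": [0,0,0],"rotation": [0,0,0],"grip": 0.31},
    {"dp": [0,0,0],"rotation": [0,0,0],"grip": 0.28},
    {"dp": [0,0,0],"rotation": [0,0,0],"grip": 0.2},
    {"dp": [0,0,0],"rotation": [0,0,0],"grip": 0.2},
    {"dp": [0,0,0],"rotation": [0,0,0],"grip": 0.2},
  ],
  grip_force=12,
)

```text
time_s: 8.0
tcp_pos: [0.4689, -0.258, 0.0461]
tcp_rot: [0.772, 3.044, -0.001]
ft_force: [-0.1, -0.4, 4.3]
opening: 0.273
grasp_force: 12.0
```

>>> step_arm(
  plan=[
    {"dp": [0,0,-1],"rotation": [0,0,0],"grip": 0.2},
    {"dp": [0,0,-2.5],"rotation": [0,0,0],"grip": 0.2},
    {"dp": [0,0,-2.5],"rotation": [0,0,0],"grip": 0.2},
    {"dp": [0,0,-2.0],"rotation": [0,0,0],"grip": 0.2},
    {"dp": [0,0,-1.5],"rotation": [0,0,0],"grip": 0.2},
    {"dp": [1,1.5,0],"rotation": [0,0,0],"grip": 0.2},
    {"dp": [1.6,2.7,0],"rotation": [0,0,0],"grip": 0.2},
    {"dp": [1.6,2.7,0],"rotation": [0,0,0],"grip": 0.2},
    {"dp": [1.6,2.7,0],"rotation": [0,0,0],"grip": 0.2},
    {"dp": [1.6,2.7,0],"rotation": [0,0,0],"grip": 0.2},
    {"dp": [1.6,2.7,0],"rotation": [0,0,0],"grip": 0.2},
    {"dp": [1.6,2.7,0],"rotation": [0,0,0],"grip": 0.2},
    {"dp": [1.6,2.7,0],"rotation": [0,0,0],"grip": 0.2},
    {"dp": [1.6,2.7,0],"rotation": [0,0,0],"grip": 0.2},
    {"dp": [1.0,1.5,0],"rotation": [0,0,0],"grip": 0.2},
    {"dp": [0.66,0.68,0],"rotation": [0,0,0],"grip": 0.2},
    {"dp": [0,0,0],"rotation": [0,0,0],"grip": 0.2},
    {"dp": [0,0,0],"rotation": [0,0,0],"grip": 0.2},
  ],
)

```text
time_s: 9.8
tcp_pos: [0.4531, 0.0378, 0.1406]
tcp_rot: [-0.772, -3.045, 0.0]
ft_force: [-0.3, 0.4, -0.5]
opening: 0.277
grasp_force: 11.9
```

```bash
python3 - <<'E'
from h import *
go([.4536,.0379,.067],151.5)
m=robot.camera_model("wrist");w=robot.snapshot("wrist")[:,:,::-1];np.save("w4.npy",m,allow_pickle=True)
t=robot.snapshot("scene")[:,:,::-1]
cv2.imwrite("pics/w4.png",np.hstack([w[100:400,130:530],cv2.resize(t[140:290,230:430],(400,300),interpolation=cv2.INTER_CUBIC)]))
cv2.imwrite("pics/w4f.png",w)
E
```

```text
t 9.8 pos [0.4531 0.0378 0.1406] yaw 151.5 rot(tool,deg) [-0.02 -0.02  0.03] dp after rot(cm) [-0.04  0.03  7.36] dp before rot [-0.04  0.04  7.36]
```

View pics/w4.png

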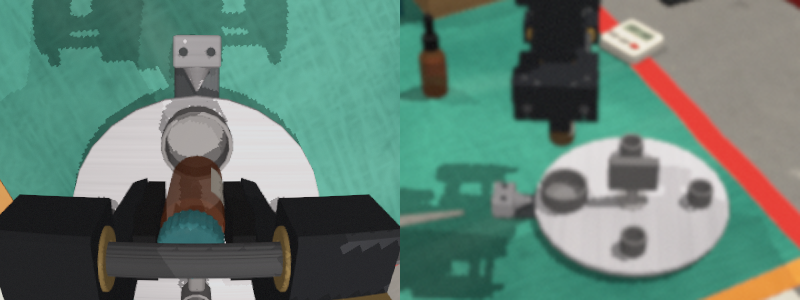

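The vial is held upright. The cup rim is at full-frame (327,240), in line laterally with the vial and the cone. I'll check the radial offset.

```bash
python3 - <<'E'
from h import *
m=np.load("w4.npy",allow_pickle=True).item()
v=at(m,(326.5,240.5),.036,fray);print(v); go([v[0],v[1],.065],151.5);go([.4536,.0379,.065],151.5)
E
```

```text
[0.45233648 0.0406923  0.036     ]
t 9.9 pos [0.4533 0.0374 0.1406] yaw 151.5 rot(tool,deg) [-0.01 -0.01 -0.03] dp after rot(cm) [0.25 0.24 7.56] dp before rot [0.25 0.24 7.56]
t 9.9 pos [0.4533 0.0374 0.1406] yaw 151.5 rot(tool,deg) [-0.01 -0.01 -0.03] dp after rot(cm) [0.   0.06 7.56] dp before rot [0.   0.06 7.56]
```

>>> step_arm(
  plan=[
    {"dp": [0.1,0.12,1.5],"rotation": [0,0,0],"grip": 0.2},
    {"dp": [0,0,2],"rotation": [0,0,0],"grip": 0.2},
    {"dp": [0,0,1.5],"rotation": [0,0,0],"grip": 0.2},
    {"dp": [0,0,1],"rotation": [0,0,0],"grip": 0.2},
    {"dp": [0,0,0.7],"rotation": [0,0,0],"grip": 0.2},
    {"dp": [0,0,0.5],"rotation": [0,0,0],"grip": 0.2},
    {"dp": [0,0,0.15],"rotation": [0,0,0],"grip": 0.2},
    {"dp": [0,0,0.05],"rotation": [0,0,0],"grip": 0.2},
    {"dp": [0,0,0],"rotation": [0,0,0],"grip": 0.2},
    {"dp": [0,0,0],"rotation": [0,0,0],"grip": 0.2},
  ],
)

```text
time_s: 10.9
tcp_pos: [0.4532, 0.0396, 0.0671]
tcp_rot: [0.772, 3.045, 0.0]
ft_force: [-0.5, -0.6, -0.2]
opening: 0.279
grasp_force: 11.9
```

>>> step_arm(
  plan=[
    {"dp": [0,0,0.1],"rotation": [0,0,0],"grip": 0.2},
    {"dp": [0,0,0.1],"rotation": [0,0,0],"grip": 0.2},
    {"dp": [0,0,0.08],"rotation": [0,0,0],"grip": 0.2},
    {"dp": [0,0,0],"rotation": [0,0,0],"grip": 0.2},
    {"dp": [0,0,0],"rotation": [0,0,0],"grip": 0.2},
  ],
)

```text
time_s: 11.4
tcp_pos: [0.4531, 0.0396, 0.0641]
tcp_rot: [0.772, 3.045, 0.0]
ft_force: [0.4, -0.2, 3.3]
opening: 0.278
grasp_force: 11.9
```

Contact force is 3.3 N, so the vial is on the floor of the pocket. Releasing gently and withdrawing.

>>> step_arm(
  plan=[
    {"dp": [0,0,0],"rotation": [0,0,0],"grip": 0.3},
    {"dp": [0,0,0],"rotation": [0,0,0],"grip": 0.34},
    {"dp": [0,0,0],"rotation": [0,0,0],"grip": 0.42},
    {"dp": [0,0,0],"rotation": [0,0,0],"grip": 0.55},
    {"dp": [0,0,0],"rotation": [0,0,0],"grip": 0.6},
    {"dp": [0,0,0],"rotation": [0,0,0],"grip": 0.6},
    {"dp": [0,0,-1],"rotation": [0,0,0],"grip": 0.6},
    {"dp": [0,0,-2],"rotation": [0,0,0],"grip": 0.6},
    {"dp": [0,0,-3],"rotation": [0,0,0],"grip": 0.6},
    {"dp": [0,0,-3],"rotation": [0,0,0],"grip": 0.6},
    {"dp": [0,0,-3],"rotation": [0,0,0],"grip": 0.6},
    {"dp": [0,0,-2],"rotation": [0,0,0],"grip": 0.6},
    {"dp": [0,0,0],"rotation": [0,0,0],"grip": 0.6},
    {"dp": [0,0,0],"rotation": [0,0,0],"grip": 0.6},
  ],
)

```text
time_s: 12.8
tcp_pos: [0.4527, 0.0396, 0.204]
tcp_rot: [0.772, 3.045, 0.0]
ft_force: [-1.4, -0.1, -0.2]
opening: 0.602
grasp_force: 0.0
```

```bash
python3 - <<'E'
from h import *
w=robot.snapshot("wrist")[:,:,::-1];t=robot.snapshot("scene")[:,:,::-1]
cv2.imwrite("pics/w5.png",np.hstack([w[60:360,130:530],cv2.resize(t[140:290,230:430],(400,300),interpolation=cv2.INTER_CUBIC)]))
E
```

```text
(no output)
```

View pics/w5.png

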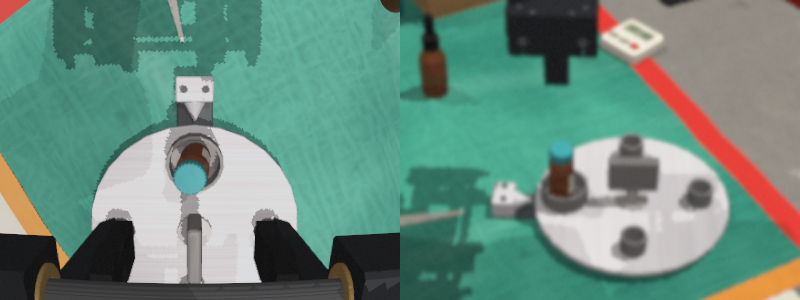

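The wrist crop shows the vial upright in the wide cup (195,160), with its cap at (190,178). The cone tip (196), cup (195) and bar (194) are still in line, and the gripper is clear. I'll hand the job in.

```bash
python3 -c "
from plant import robot
print(robot.finish_job())"
```

```text
the job is handed in; nothing more can be done
None
```

I turned the carousel until its wide pocket faced the pointer, stood the small amber vial upright in it, let go, and handed the job in after about 13 s of the 54 s allowed; no verdict came back.

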